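# Release a locked battery with a pin through the dock's slot

### The job

The battery pack in the charging dock is locked down. Take the release pin from its wooden stand, push it straight down through the narrow slot in the dock's cover and press the hidden latch tab until the battery pops up, then put the pin back upright in the stand, fully home on its collar. Be gentle with the dock: never push the pin against it, cover or tab, with more than 20 N; leave the battery in its well and the glue bottle, glue stick and foam block alone.

Things in the scene. Friction and masses are not known exactly. Their poses are not given: they have to be found in the camera images.
- dock: Grey charging dock fixed to the table, 100 x 180 x 75 mm (x, y, z). Origin: centre of its underside; z up. Slot on the -y half of its flat cover, battery well on the +y half. The latch tab under the slot is sprung: 2 N to start, 3 to 8 N when moving. The battery lets go when it is 4 to 6 mm down; at 7 mm it meets a hard stop, where force climbs quickly past the allowed 20 N.
- slot (a point): Centre of the slot's mouth, level with the cover's top, 75 mm above the table; at (0, -55, 75) mm in the dock's frame, axes as the dock's. The slot is 8 mm wide (x), 24 mm long (y); the cover is 6 mm thick. Hidden below lies the flat steel latch tab, larger than the slot, its face 16 to 40 mm below the cover's top, different each time and not measured.
- battery_top (a point): Centre of the top of the black battery pack (56 x 44 x 85 mm, 0.2 kg), in the dock's well, 95 mm from the slot along the dock's +y. Locked: its top is 22 mm above the cover (97 mm above the table). Released: a spring lifts it by about 20 mm, to about 42 mm above the cover, and it stays up.
- pin_handle (a point): Centre of the release pin's wooden handle, half-way up it; z points away from the tip. Handle 16 x 16 mm (sides along x and y), 66 mm long; below it a steel collar 24 mm across, 6 mm thick; then a straight round steel shaft 6 mm across, 60 mm long, round tip. 80 g. The tip is 99 mm below this point, the collar's underside 39 mm below it.
- pin_tip (a point): Tip of the pin's shaft.
- stand_hole0 (a point): Centre of the mouth of the hole in the pin's stand, on its top face 70 mm above the table. The stand is a wooden block fixed to the table, 64 x 64 x 70 mm, with a 12 x 12 mm hole through it. The pin stands in it, collar on the top face, so its handle's centre is then 109 mm above the table.
- glue_bottle: White glue bottle with orange cap, 54 mm across, 150 mm tall, standing; origin at the centre of its underside. Leave alone.
- glue_stick: White glue stick, 28 mm across, 95 mm tall, standing; origin at the centre of its underside. Leave alone.
- foam_block: Dark foam block, 60 x 50 x 35 mm; origin at the centre of its underside. Leave alone.

How it is judged:
By the outcome, as a careful person would: the job done as asked, in the order asked, and still so for the second after the job is handed in, with the robot touching nothing.
It also fails if it takes over 64 s, if anything falls off the work surface, if the arm or the gripper's body presses on something with over 40 N, if the wrist force passes 120 N, or if a joint passes its speed limit or range.

### The arm

A 7-joint arm with a two-finger parallel gripper is mounted at the origin on the work surface. World frame = base frame: x ahead of the robot, y to its left, z up, the work surface at z = 0. Lengths are in m, angles in rad, forces in N, time in s.
With the tool pointing down it reaches from about 0.4 to 0.9 m from the base axis. Payload 5.6 kg.
Tool frame: the origin (TCP) lies at the very end of the fingers, on their centre line; the grasp point (between the pads) lies behind it (manip.grasp_offset is the z of the grasp point in the tool frame, in m); z points along the fingers, y is the direction in which the jaws open and shut (so a half turn about z gives the same grasp; the last joint's range is limited). The gripper opens to 92 mm and grips with 3 to 60 N. Pads are 20 mm wide; open, the fingers measure 128 mm over their backs; the gripper's body (75 mm by 189 mm) begins 69 mm behind the grasp point.
Start: joints at [-1.176, 0.468, -0.012, 1.603, 0.006, 1.071, -0.056], TCP at [0.276, 0.589, 0.215] pointing down, gripper open.
Joint ranges: [-2.53, 2.53], [-0.31, 2.02], [-1.57, 1.55], [0.28, 2.44], [-1.29, 4.43], [0.15, 1.84], [-2.92, 2.92]. Speed limits (rad/s): [2.57, 2.57, 3.14, 3.14, 3.14, 3.14, 3.14].

### API

Orientations are given as a unit quaternion [w, x, y, z].
In Python, from cell import manip gives the robot as it stands.
- The arm moves only by the shell command python3 -m jog 'ROWS' [OPENING] [FORCE]. ROWS is JSON, a list of rows, each a list of 2 entries, a list of its own where there are three numbers: the shift along the tool's x, y, z in units of 25 mm (1.0 is 25 mm), then the turn about the tool's z in units of 5 degrees (1.0 is 5 degrees). In form: [[[dx, dy, dz], spin], ...]. A call has 1 to 20 rows; each row is the pose to reach, as a shift and turn from the pose commanded when the call began, along the tool's axes at that moment; what a row does not reach only later rows make up. A row lasts 1/8 s, in which the tool goes at most 62.5 mm and 10.7 degrees, less where a joint would pass 70% of its speed; a pose out of reach is approached as far as the arm can. A call with a gripper value outside its range is refused whole. OPENING is the finger opening in mm, from 0 to 91.9, set as the call begins (- or left out, the last holds). The fingers move at their own pace and stop on an object; FORCE is the grip in N (left out, the last holds). Time passes only in rows, so rows that repeat a pose let the fingers close. It gives the time, the measured TCP pose, the force and the opening at its end, in the units of the state.
- manip.get_state(): the state, without advancing time (a new reading comes with each control period).
- manip.camera(name): name is "scene" or "top"; returns a dict with "color" (480x640x3 uint8, red, green, blue), "z_map" (480x640 float32, m along the optical axis (not along the pixel's ray), 0 where there is no reading), "fx", "fy", "cx", "cy" (pixels), "R" (3x3) and "t" (3): a world point X has camera coordinates R X + t. Camera axes: x right, y down, z forward; pixel columns grow to the right and rows downward; lengths in m; the calibration is good to about 2 mm. A picture is of the moment at which its call begins.
- manip.finish_job(): hands the job in, once; it reports no verdict.
The state is a dict: "time": time; "joints": joint angles; "qd": joint speeds; "tau": joint torques, N m; "position": TCP position; "orientation": TCP orientation; "ft_force": force on the tool from outside, world axes, zero at the start; "moment": the same for the moment, N m; "width": finger opening in m.
Only numpy, scipy, OpenCV 4.12 (cv2) and the standard library are available. Lean on these libraries where they do the work, as an engineer would, in place of code of your own. Each camera call takes 0.05 s, during which the arm holds its last target.

## Working session

There is one attempt and no reset: what is moved stays moved. The work goes in short steps, Python scripts to look and compute and a shell command to move; the robot and the scene stay as the last step left them, time stands still between calls to the robot, and variables do not carry over. Pictures are saved under pics/ and viewed, and the job is handed in when it is done.

```bash
mkdir -p pics; ls; python3 - <<'E'
from cell import manip
import cv2,numpy as np
s=manip.get_state();print(s, manip.grasp_offset)
for n in("scene","top"):
    c=manip.camera(n);cv2.imwrite(f"pics/{n}0.png",c["color"][:,:,::-1]);print(n,c["fx"],c["fy"],c["cx"],c["cy"],c["R"],c["t"])
    np.savez(f"{n}0.npz",**c)
E
```

```text
pics
{'time': 0.0, 'joints': array([-1.17599708,  0.46841516, -0.01160209,  1.60360971,  0.00600174,
        1.07140116, -0.05634213]), 'qd': array([-0.00112837, -0.00030606, -0.00097758, -0.00033514,  0.0004231 ,
        0.0005086 ,  0.00061038]), 'tau': array([ 1.70056974e-04, -5.20587194e+01, -1.23192018e-02, -2.43733871e+01,
       -5.66699915e-02,  1.74887921e-02,  1.57902614e-04]), 'position': array([0.27538318, 0.58813803, 0.21362147]), 'orientation': array([-1.32950655e-04,  2.17207276e-01,  9.76125089e-01, -8.89587515e-04]), 'ft_force': array([-0.08469804, -0.79677793,  0.36212964]), 'moment': array([-0.01842493,  0.03331923,  0.03616252]), 'width': 0.09187553427287108} -0.0187
scene 562.7514478890803 562.7514478890803 334.3546927440076 239.19765451084012 [[ 0.65460077  0.75596976  0.00274801]
 [ 0.51390961 -0.44232696 -0.73501277]
 [-0.55443191  0.48255216 -0.67804769]] [-0.39581763 -0.27003851  1.35558829]
top 451.2860299785456 451.2860299785456 320.44176320030954 242.85699574306605 [[ 2.40556758e-02 -9.99710476e-01 -5.37460008e-04]
 [-9.96321076e-01 -2.39298773e-02 -8.22901865e-02]
 [ 8.22535001e-02  2.51502878e-03 -9.96608266e-01]] [-0.00427799  0.62234387  0.99750866]
```

View pics/scene0.png

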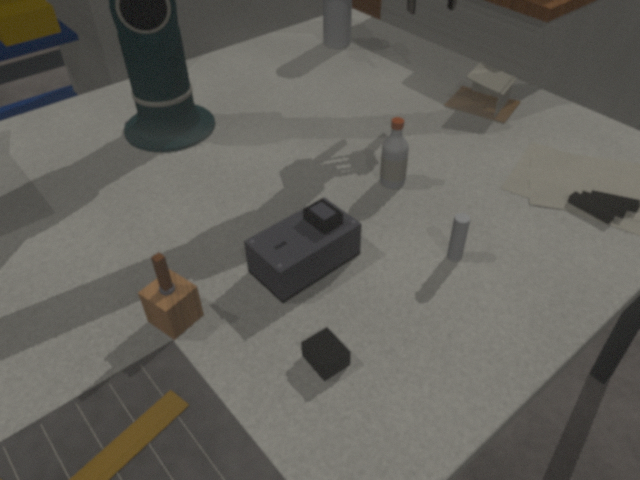

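View pics/top0.png

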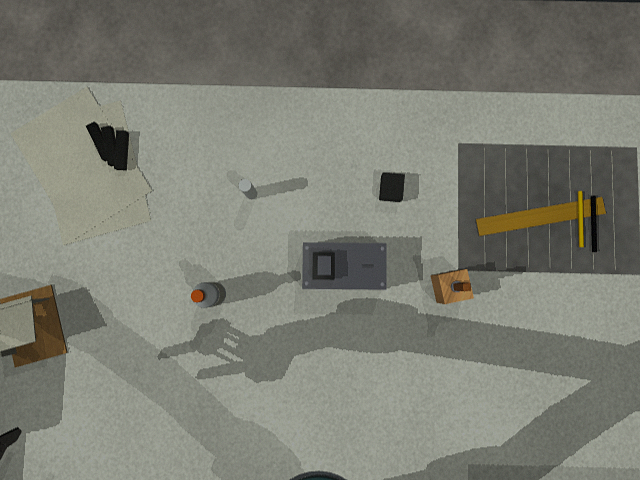

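```bash
python3 - <<'E'
import cv2,numpy as np
t=np.load("top0.npz")["color"][:,:,::-1];s=np.load("scene0.npz")["color"][:,:,::-1]
a=cv2.resize(t[225:315,290:410],None,fx=6,fy=6,interpolation=cv2.INTER_CUBIC)
b=cv2.resize(t[255:315,420:500],None,fx=8,fy=8,interpolation=cv2.INTER_CUBIC)
c=cv2.resize(s[190:340,130:370],None,fx=3.3,fy=3.3,interpolation=cv2.INTER_CUBIC)
for n,i in zip("abc",(a,b,c)): cv2.imwrite(f"pics/crop_{n}.png",cv2.convertScaleAbs(i,alpha=1.6))
E
```

```text
(no output)
```

View pics/crop_a.png

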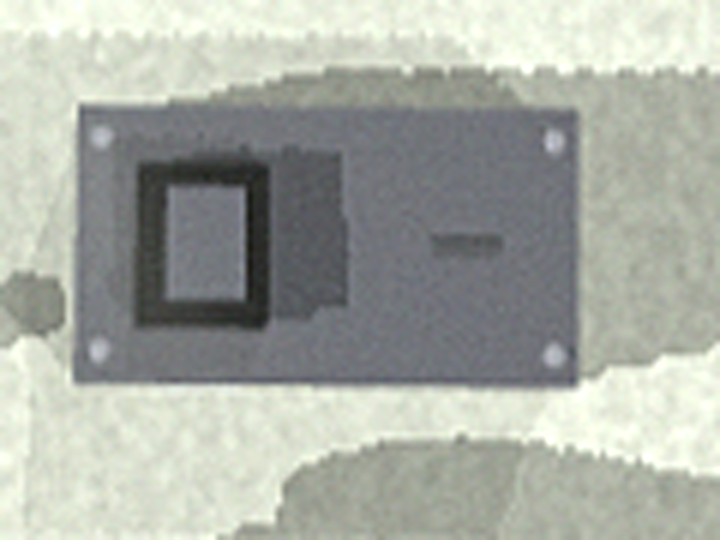

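View pics/crop_b.png

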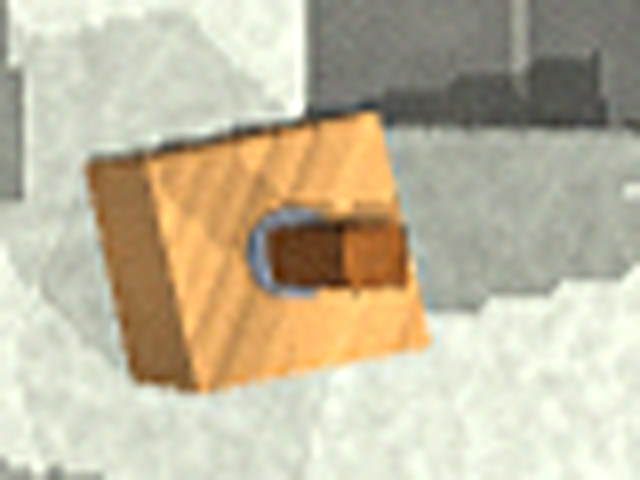

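View pics/crop_c.png

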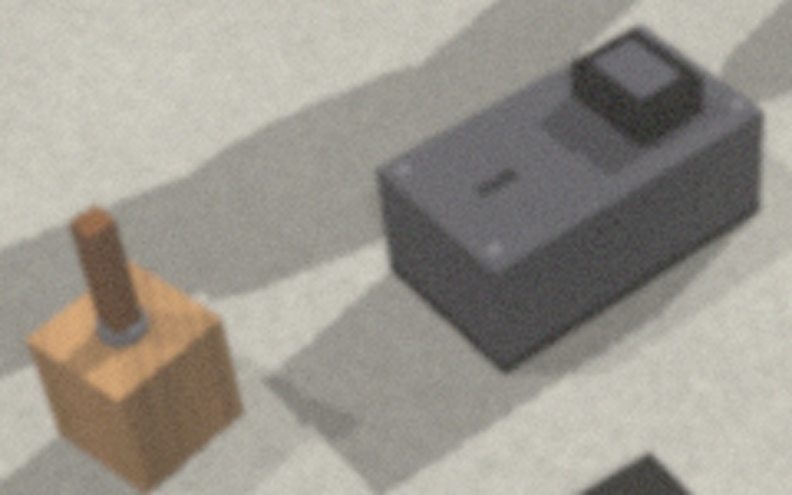

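```bash
cat > h.py <<'E'
import numpy as np
def load(f): return dict(np.load(f))
def ray(c,uv,z):
    u,v=uv;d=np.array([(u-c["cx"])/c["fx"],(v-c["cy"])/c["fy"],1]);R=c["R"];o=-R.T@c["t"];w=R.T@d
    return o+w*(z-o[2])/w[2]
def crop(p,f,off): return ((p[0]+.5)/f-.5+off[0],(p[1]+.5)/f-.5+off[1])
def proj(c,X):
    p=c["R"]@np.array(X)+c["t"];return np.array([c["fx"]*p[0]/p[2]+c["cx"],c["fy"]*p[1]/p[2]+c["cy"]])
E
python3 - <<'E'
from h import *
np.set_printoptions(precision=4,suppress=True)
t=load("top0.npz");s=load("scene0.npz")
def T(p,f,off,z): return ray(t,crop(p,f,off),z)
def S(p,z): return ray(s,crop(p,3.3,(130,190)),z)
def yaw(P):
    P=np.array(P)[:,:2];e=[P[(i+1)%4]-P[i] for i in range(4)]
    return [np.round(np.degrees(np.arctan2(x[1],x[0])),1) for x in e],[round(float(np.linalg.norm(x)),4) for x in e]
D=[T(p,6,(290,225),.075) for p in[(79,105),(577,108),(578,383),(75,382)]];print("dock T",np.mean(D,0),yaw(D))
print("slot T",T((467,244),6,(290,225),.075),[T(p,6,(290,225),.075)[:2] for p in[(432,244),(502,244)]])
B=[T(p,6,(290,225),.097) for p in[(137,162),(267,163),(267,327),(136,326)]];print("bat T",np.mean(B,0),yaw(B))
H=[T(p,8,(420,255),.142) for p in[(343,222),(405,220),(409,285),(346,289)]];print("handle T",np.mean(H,0),yaw(H))
G=[T(p,8,(420,255),.07) for p in[(150,158),(380,110),(429,347),(200,392)]];print("stand T",np.mean(G,0),yaw(G))
D=[S(p,.075) for p in[(378,174),(640,26),(764,114),(503,270)]];print("dock S",np.mean(D,0),yaw(D))
print("slot S",S((495,182),.075))
H=[S(p,.142) for p in[(72,222),(95,206),(113,215),(90,234)]];print("handle S",np.mean(H,0),yaw(H))
G=[S(p,.07) for p in[(28,343),(133,265),(222,320),(120,400)]];print("stand S",np.mean(G,0),yaw(G))
# depth
for n,c in(("s",s),):
  pass
z=t["z_map"];print(z[265,340:350], z[286,465:472], z[260,322:326])
def dp(c,u,v):
    Z=c["z_map"][v,u];d=np.array([(u-c["cx"])/c["fx"]*Z,(v-c["cy"])/c["fy"]*Z,Z]);return c["R"].T@(d-c["t"])
print(dp(t,350,275),dp(t,467,286),dp(t,323,265),dp(t,445,290))
print(dp(s,190,278) if 0 else dp(s,260,262), dp(s,158,257))
E
```

```text
dock T [ 0.5712 -0.0415  0.075 ] ([np.float64(-89.0), np.float64(-179.1), np.float64(91.3), np.float64(0.7)], [0.1791, 0.0984, 0.1794, 0.0991])
slot T [ 0.5724 -0.0915  0.075 ] [array([ 0.5721, -0.079 ]), array([ 0.5727, -0.104 ])]
bat T [0.5692 0.0036 0.097 ] ([np.float64(-89.1), np.float64(-178.8), np.float64(90.9), np.float64(1.1)], [0.0456, 0.0574, 0.0457, 0.0574])
handle T [ 0.5328 -0.2827  0.142 ] ([np.float64(-86.8), np.float64(-176.6), np.float64(95.0), np.float64(2.5)], [0.0155, 0.0161, 0.0157, 0.0166])
stand T [ 0.5325 -0.2827  0.07  ] ([np.float64(-76.9), np.float64(-168.4), np.float64(102.4), np.float64(12.3)], [0.0636, 0.0645, 0.0629, 0.0637])
dock S [ 0.5738 -0.0424  0.075 ] ([np.float64(91.8), np.float64(1.0), np.float64(-89.5), np.float64(-175.7)], [0.1794, 0.0999, 0.1737, 0.0963])
slot S [ 0.5713 -0.0926  0.075 ]
handle S [ 0.5337 -0.2825  0.142 ] ([np.float64(101.6), np.float64(17.5), np.float64(-72.7), np.float64(-168.6)], [0.0129, 0.011, 0.0142, 0.0123])
stand S [ 0.5356 -0.2827  0.07  ] ([np.float64(102.2), np.float64(13.2), np.float64(-78.2), np.float64(-165.1)], [0.0636, 0.0616, 0.0619, 0.0612])
[0.9665 0.9687 0.9668 0.965  0.9697 0.9697 0.9693 0.9655 0.9698 0.9676] [0.8974 0.8978 0.897  0.8959 0.8995 0.8985 1.0376] [0.9466 0.9436 0.9452 0.9416]
[ 0.5505 -0.0542  0.0795] [ 0.5335 -0.2829  0.1441] [0.5698 0.004  0.0981] [ 0.5234 -0.2585  0.0739]
[ 0.5673 -0.1319  0.0569] [ 0.5347 -0.2828  0.141 ]
```

Scene camera shows the stand at about (170,305) with the pin upright, and the dock at (305,245). Top camera shows the slot at (367,265), the battery at (323,265) and the pin at (460,286). The slot-to-battery spacing comes out at 95 mm, as it should. The slot sits about 5 mm nearer the dock centre than stated, so I'll average some frames to sharpen this.

```bash
cat >> h.py <<'E'
def avg(n,k,save):
    from cell import manip
    cs=[manip.camera(n) for _ in range(k)];c=cs[-1]
    c["color"]=np.mean([x["color"].astype(np.float32) for x in cs],0)
    c["z_map"]=np.median([x["z_map"] for x in cs],0)
    np.savez(save,**c);return c
def show(c,x0,y0,x1,y1,f,out,g=1.6):
    import cv2
    i=cv2.resize(c["color"][y0:y1,x0:x1,::-1],None,fx=f,fy=f,interpolation=cv2.INTER_CUBIC)
    cv2.imwrite(out,np.clip(i*g,0,255).astype(np.uint8))
E
python3 - <<'E'
from h import *
t=avg("top",12,"top1.npz");s=avg("scene",12,"scene1.npz")
show(t,440,270,485,300,16,"pics/t1pin.png")
show(t,340,245,395,285,14,"pics/t1slot.png",2.2)
show(s,145,245,205,300,10,"pics/s1pin.png")
show(s,245,215,325,275,9.9 and 10,"pics/s1slot.png",2.2)
E
```

```text
(no output)
```

View pics/t1pin.png

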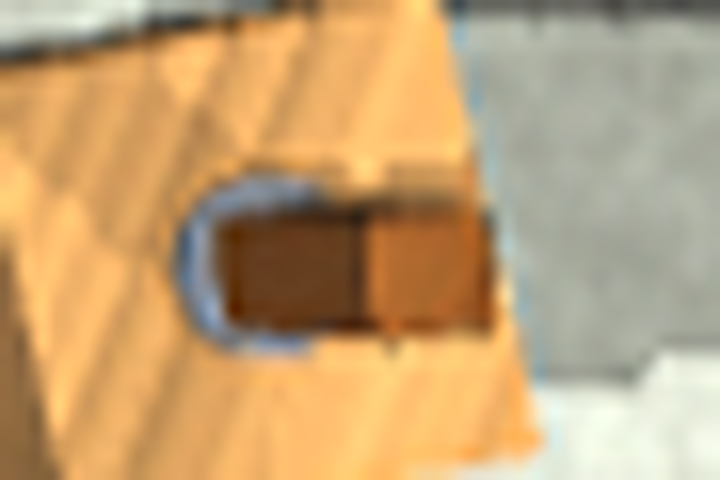

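View pics/t1slot.png

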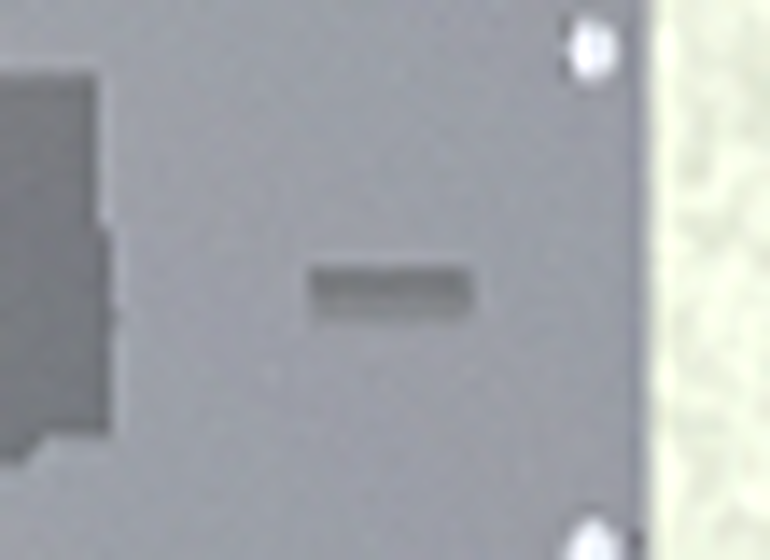

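View pics/s1pin.png

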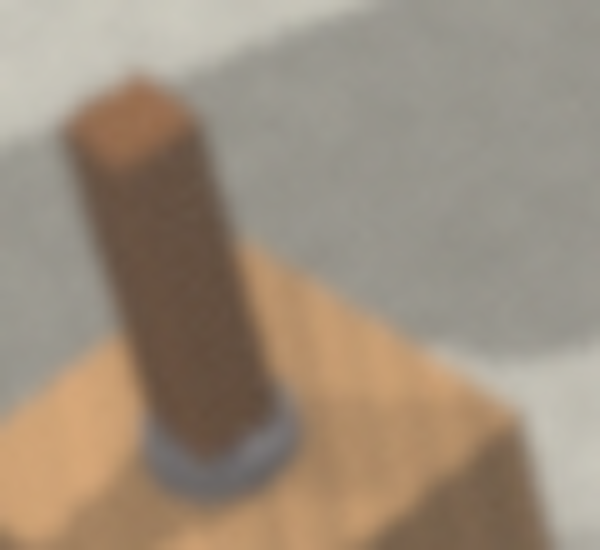

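View pics/s1slot.png

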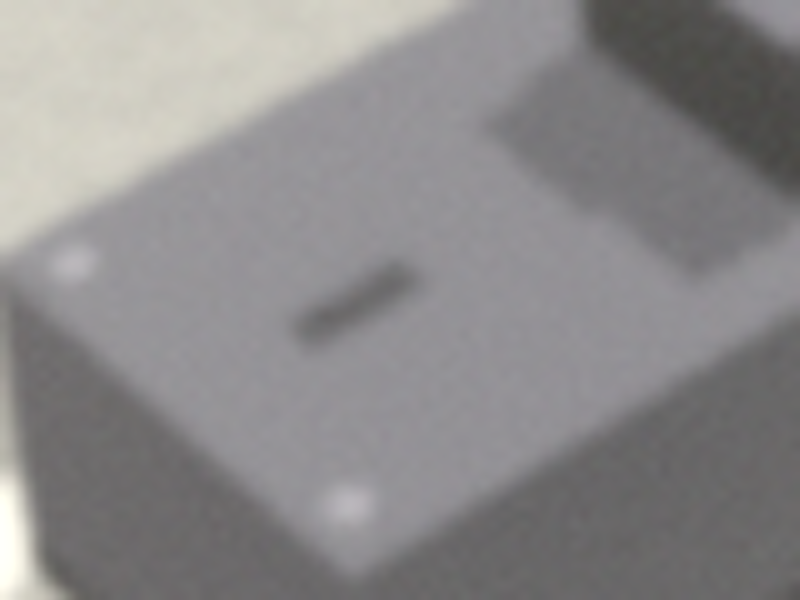

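```bash
python3 - <<'E'
from h import *
np.set_printoptions(precision=4,suppress=True)
t=load("top1.npz");s=load("scene1.npz")
for nm,P in (("hT",[ray(t,crop(p,16,(440,270)),.142) for p in[(365,213),(490,211),(493,330),(368,331)]]),
 ("hS",[ray(s,crop(p,10,(145,245)),.142) for p in[(66,125),(135,72),(202,122),(128,174)]]),
 ("slT",[ray(t,crop(p,14,(340,245)),.075) for p in[(308,266),(473,266),(473,323),(308,323)]]),
 ("slS",[ray(s,crop(p,10,(245,215)),.075) for p in[(290,325),(398,258),(424,282),(316,350)]]),
 ("screwsT",[ray(t,crop(p,14,(340,245)),.075) for p in[(593,50),(593,548)]]),
 ("screwsS",[ray(s,crop(p,10,(245,215)),.075) for p in[(73,262),(348,502)]]),
 ("collarS",[ray(s,crop(p,10,(145,245)),.073) for p in[(142,440),(302,425),(214,503)]])):
  P=np.array(P);e=np.roll(P,-1,0)-P
  print(nm,P.mean(0),np.degrees(np.arctan2(e[:,1],e[:,0])),np.linalg.norm(e,axis=1)); 
  if "scr" in nm or "coll" in nm: print(P)
E
```

```text
hT [ 0.5325 -0.2823  0.142 ] [ -87.7085 -178.7357   91.8351    1.3582] [0.0156 0.0148 0.0156 0.0146]
hS [ 0.5353 -0.2831  0.142 ] [ 105.2213    8.4258  -78.609  -172.4259] [0.0135 0.0162 0.0137 0.0153]
slT [ 0.5717 -0.0915  0.075 ] [ -88.6227 -179.174    91.3776    0.9491] [0.0253 0.0087 0.0253 0.0087]
slS [ 0.5721 -0.092   0.075 ] [ 93.3588  -2.1209 -86.4274 177.6565] [0.0237 0.0076 0.0237 0.0077]
screwsT [ 0.5718 -0.1226  0.075 ] [-179.2635    0.7365] [0.0764 0.0764]
[[ 0.61   -0.1221  0.075 ]
 [ 0.5337 -0.1231  0.075 ]]
screwsS [ 0.5707 -0.1217  0.075 ] [   0.742 -179.258] [0.076 0.076]
[[ 0.5326 -0.1222  0.075 ]
 [ 0.6087 -0.1212  0.075 ]]
collarS [ 0.5374 -0.2855  0.073 ] [  56.6681  -72.911  -173.6973] [0.0243 0.0191 0.0191]
[[ 0.5267 -0.293   0.073 ]
 [ 0.54   -0.2726  0.073 ]
 [ 0.5456 -0.2909  0.073 ]]
```

```bash
cat >> h.py <<'E'
def go(p,jaw=None):
    """print shift (units) and turn to reach TCP p, jaw axis yaw deg"""
    from cell import manip
    from scipy.spatial.transform import Rotation as Ro
    s=manip.get_state();q=s["orientation"];R=Ro.from_quat(np.r_[q[1:],q[0]]).as_matrix()
    a=np.degrees(np.arctan2(R[1,1],R[0,1]))
    print("t",round(s["time"],2),"pos",s["position"].round(4),"jawyaw",round(a,2),"zax",R[:,2].round(4),"F",s["ft_force"].round(2),"w",round(s["width"],4),"j",s["joints"].round(2))
    if p is not None: print("shift",(R.T@(np.array(p)-s["position"])/.025).round(3))
    if jaw is not None: d=(a-jaw+90)%180-90; print("spin",round(d/5,2))
E
python3 -c "
from h import *
go([.5335,-.2825,.214],3)"
```

```text
t 1.3 pos [0.2756 0.5887 0.2146] jawyaw 64.91 zax [ 0. -0. -1.] F [-0.07  1.03 -0.06] w 0.092 j [-1.18  0.47 -0.01  1.6   0.01  1.07 -0.06]
shift [-2.4119e+01 -2.7184e+01  2.4000e-02]
spin 12.38
```

```bash
python3 -m jog '[[[-1,-1.1,-0.3],0.5],[[-2.4,-2.7,-0.6],1.2],[[-4,-4.5,-0.6],2],[[-5.6,-6.3,-0.6],2.9],[[-7.2,-8.1,-0.6],3.7],[[-8.8,-9.9,-0.6],4.5],[[-10.4,-11.7,-0.6],5.3],[[-12,-13.5,-0.6],6.2],[[-13.6,-15.3,-0.6],7],[[-15.2,-17.1,-0.6],7.8],[[-16.8,-18.9,-0.6],8.6],[[-18.4,-20.7,-0.6],9.4],[[-20,-22.5,-0.6],10.3],[[-21.6,-24.3,-0.6],11.1],[[-23,-25.9,-0.4],11.8],[[-23.8,-26.8,-0.2],12.2],[[-24.12,-27.18,0],12.4],[[-24.12,-27.18,0],12.4],[[-24.12,-27.18,0],12.4]]' 60 5; python3 -c "
from h import *
go([.5335,-.2825,.098],3)"
```

```text
time: 3.68
position: [0.5338, -0.2807, 0.2147]
orientation: [-0.0, 0.688, 0.726, 0.0]
ft_force: [-0.4, -1.1, 0.1]
width: 0.06
t 3.67 pos [ 0.5338 -0.2807  0.2147] jawyaw 3.03 zax [ 1.0e-04  1.2e-03 -1.0e+00] F [-0.42 -1.11  0.1 ] w 0.06 j [-0.06  0.44  0.65  1.76 -0.3   1.05  0.75]
shift [-0.076 -0.016  4.667]
spin 0.01
```

```bash
python3 -m jog '[[[-0.07,0,0.8],0],[[-0.07,0,1.8],0],[[-0.07,0,2.8],0],[[-0.07,0,3.7],0],[[-0.07,0,4.3],0],[[-0.07,0,4.67],0],[[-0.07,0,4.67],0],[[-0.07,0,4.67],0]]'; python3 - <<'E'
from h import *
go(None)
s=avg("scene",4,"s2.npz");show(s,110,180,250,340,3.5,"pics/s2.png")
t=avg("top",4,"t2.npz");show(t,400,225,530,325,6,"pics/t2.png")
E
```

```text
time: 4.68
position: [0.5342, -0.2844, 0.0985]
orientation: [0.001, 0.689, 0.725, 0.0]
ft_force: [0.5, -0.1, -0.0]
width: 0.06
t 4.67 pos [ 0.5342 -0.2844  0.0985] jawyaw 2.91 zax [ 1.2e-03 -5.0e-04 -1.0e+00] F [ 0.5  -0.11 -0.01] w 0.06 j [ 0.    0.58  0.58  1.84 -0.41  0.84  0.84]
```

View pics/s2.png

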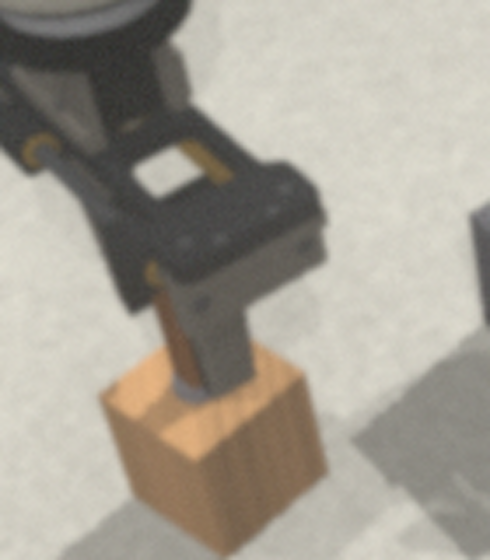

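View pics/t2.png

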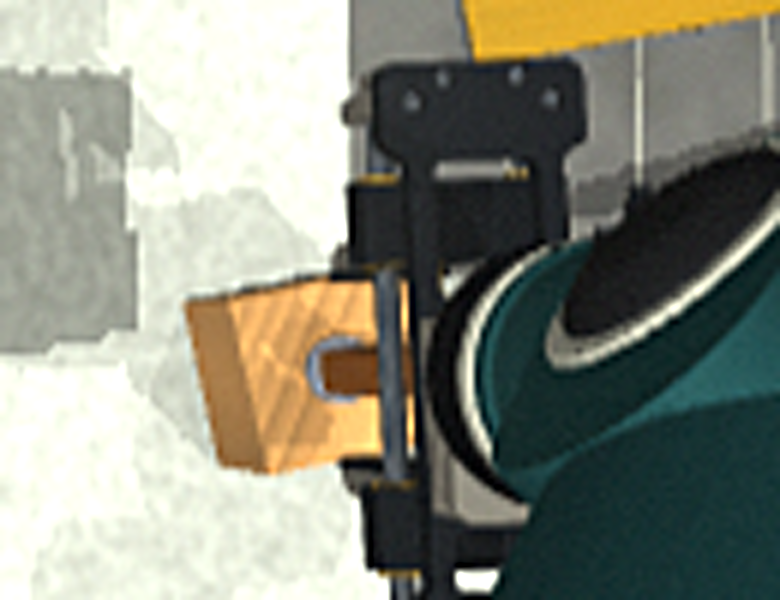

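Both views show the fingers straddling the handle, with the -y finger at about (225,360) in the scene crop. I'll close on it.

```bash
python3 -m jog '[[[0,0,0],0],[[0,0,0],0],[[0,0,0],0],[[0,0,0],0],[[0,0,0],0],[[0,0,0],0]]' 5 30; python3 -c "
from h import *
go(None)"; python3 -m jog '[[[0,0,0],0],[[0,0,0],0]]'; python3 -c "
from h import *
go(None)"
```

```text
time: 5.82
position: [0.5337, -0.2841, 0.0978]
orientation: [-0.0, 0.689, 0.725, 0.0]
ft_force: [0.1, 0.1, 0.5]
width: 0.0158
t 5.83 pos [ 0.5337 -0.2841  0.0978] jawyaw 2.91 zax [-1.e-04  1.e-04 -1.e+00] F [0.1  0.12 0.46] w 0.0158 j [ 0.    0.58  0.58  1.84 -0.41  0.84  0.84]
time: 6.08
position: [0.5337, -0.2841, 0.0978]
orientation: [-0.0, 0.689, 0.725, 0.0]
ft_force: [-0.5, 0.4, -0.9]
width: 0.016
t 6.08 pos [ 0.5337 -0.2841  0.0978] jawyaw 2.91 zax [-0.e+00  1.e-04 -1.e+00] F [-0.51  0.37 -0.87] w 0.016 j [ 0.    0.58  0.58  1.84 -0.41  0.84  0.84]
```

```bash
python3 -m jog '[[[0,0,-0.3],0],[[0,0,-0.9],0],[[0,0,-1.7],0],[[0,0,-2.5],0],[[0,0,-3.3],0],[[0,0,-4],0],[[0,0,-4.2],0],[[0,0,-4.2],0],[[0,0,-4.2],0]]'; python3 - <<'E'
from h import *
go([.572,-.0935,.195],0.8)
E
```

```text
time: 7.2
position: [0.5333, -0.2838, 0.202]
orientation: [-0.001, 0.689, 0.725, -0.0]
ft_force: [-0.2, -0.5, -0.5]
width: 0.0159
t 7.2 pos [ 0.5333 -0.2838  0.202 ] jawyaw 2.92 zax [-1.4e-03  5.0e-04 -1.0e+00] F [-0.22 -0.49 -0.48] w 0.0159 j [-0.06  0.45  0.65  1.76 -0.31  1.03  0.76]
shift [7.524 1.935 0.284]
spin 0.42
```

```bash
python3 -m jog '[[[0.4,0.1,0],0.1],[[1.2,0.3,0],0.2],[[2.4,0.6,0],0.3],[[3.8,1,0],0.42],[[5.2,1.35,0],0.42],[[6.4,1.65,0],0.42],[[7.2,1.85,0.1],0.42],[[7.52,1.93,0.28],0.42],[[7.52,1.93,0.28],0.42],[[7.52,1.93,0.28],0.42],[[7.52,1.93,0.28],0.42]]'; python3 - <<'E'
from h import *
go([.572,-.0935,.195],0.8)
s=avg("scene",8,"s3.npz");show(s,225,150,345,270,5,"pics/s3.png",2)
t=avg("top",8,"t3.npz");show(t,300,215,430,310,6,"pics/t3.png",2)
E
```

```text
time: 8.57
position: [0.5722, -0.0952, 0.196]
orientation: [0.0, 0.703, 0.711, -0.0]
ft_force: [-0.8, -0.4, -1.0]
width: 0.0158
t 8.57 pos [ 0.5722 -0.0952  0.196 ] jawyaw 0.7 zax [ 3.e-04 -4.e-04 -1.e+00] F [-0.78 -0.42 -0.99] w 0.0158 j [-0.38  0.41  0.63  1.83 -0.28  0.99  0.38]
shift [ 0.068 -0.006  0.041]
spin -0.02
```

View pics/s3.png

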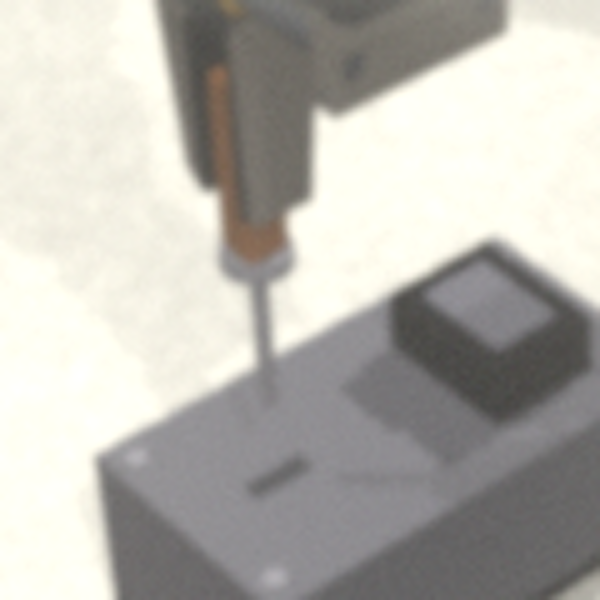

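View pics/t3.png

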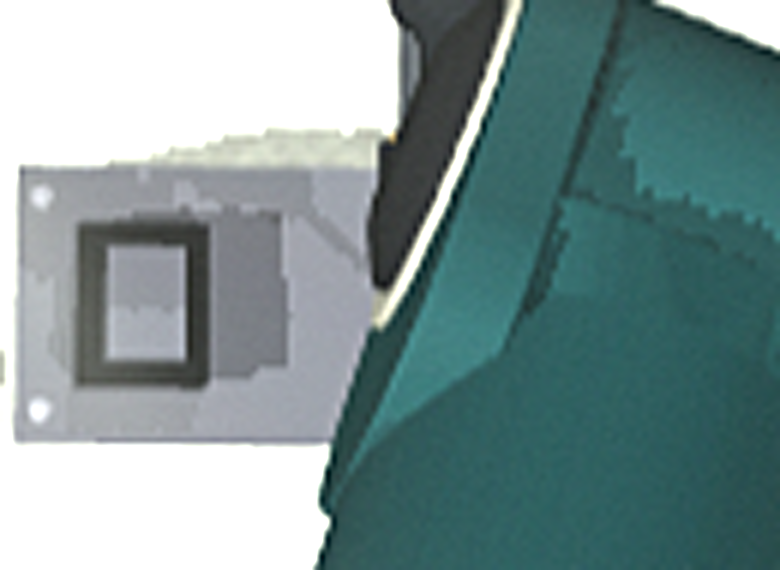

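```bash
python3 - <<'E'
from h import *
import cv2
np.set_printoptions(precision=1,suppress=True)
s=load("s3.npz")
show(s,265,195,300,255,10,"pics/s3b.png",2.2)
f=lambda X:(proj(s,X)+.5-[265,195])*10-.5
x,y,z=.5722,-.0952,.196
print("tip",f([x,y,z-.0878]),"tip +1.6y",f([x,y+.0016,z-.0878]),"collarbot",f([x,y+.0016,z-.0278]))
print("at cover",f([x,y+.0016,.075]),"slot",f([.572,-.092,.075]),"+1mm x",f([.573,-.092,.075]),"+1mm y",f([.572,-.091,.075]))
E
```

```text
tip [129.  364.4] tip +1.6y [136.9 360.2] collarbot [112.   73.9]
at cover [149.8 508. ] slot [156.7 503.1] +1mm x [160.3 506.2] +1mm y [161.5 500.4]
```

View pics/s3b.png

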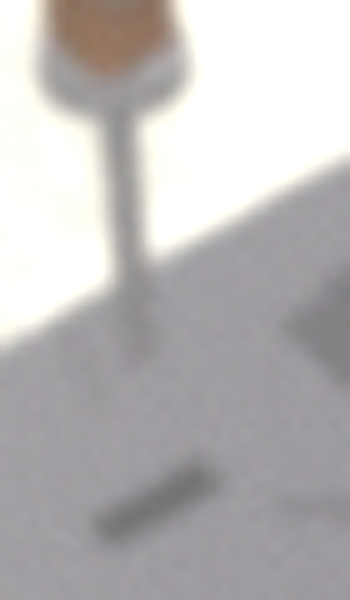

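```bash
python3 -c "
from h import *
go([.5716,-.0935,.168],0.8)"; python3 -m jog '[[[0.03,-0.02,0.2],0],[[0.06,-0.02,0.5],0],[[0.07,-0.02,0.8],0],[[0.07,-0.02,1],0],[[0.07,-0.02,1.1],0],[[0.07,-0.02,1.1],0],[[0.07,-0.02,1.1],0],[[0.07,-0.02,1.1],0]]'; python3 - <<'E'
from h import *
np.set_printoptions(precision=1,suppress=True)
go([.5716,-.0935,.168],0.8)
s=avg("scene",12,"s4.npz")
go([.5716,-.0935,.168],0.8)
show(s,265,210,300,260,12,"pics/s4b.png",2.2)
from cell import manip
p=manip.get_state()["position"];x,y,z=p
f=lambda X:(proj(s,X)+.5-[265,210])*12-.5
print("tip",f([x,y+.0016,z-.0878]),"collarbot",f([x,y+.0016,z-.0278]))
print("at cover",f([x,y+.0016,.075]),"slot",f([.572,-.092,.075]),"+1mm x",f([.573,-.092,.075]),"+1mm y",f([.572,-.091,.075]))
E
```

```text
t 9.38 pos [ 0.5723 -0.0939  0.1959] jawyaw 0.82 zax [ 1.e-04  1.e-04 -1.e+00] F [ 0.22 -0.41  0.2 ] w 0.0159 j [-0.38  0.41  0.63  1.83 -0.28  0.99  0.38]
shift [ 0.015 -0.03   1.114]
spin 0.0
time: 10.38
position: [0.5719, -0.0922, 0.1686]
orientation: [0.0, 0.702, 0.712, 0.0]
ft_force: [0.7, 0.2, -1.1]
width: 0.016
t 10.38 pos [ 0.6 -0.1  0.2] jawyaw 0.81 zax [ 0.  0. -1.] F [ 0.7  0.2 -1.1] w 0.016 j [-0.4  0.4  0.6  1.9 -0.3  0.9  0.4]
shift [-0.1 -0.   0. ]
spin 0.0
t 10.97 pos [ 0.6 -0.1  0.2] jawyaw 0.81 zax [ 0. -0. -1.] F [ 0.7  0.1 -0.7] w 0.0156 j [-0.4  0.4  0.6  1.9 -0.3  0.9  0.4]
shift [-0.1 -0.   0. ]
spin 0.0
tip [192.7 389.6] collarbot [164.8  60. ]
at cover [195.2 418.6] slot [188.2 423.8] +1mm x [192.5 427.5] +1mm y [193.9 420.6]
```

View pics/s4b.png

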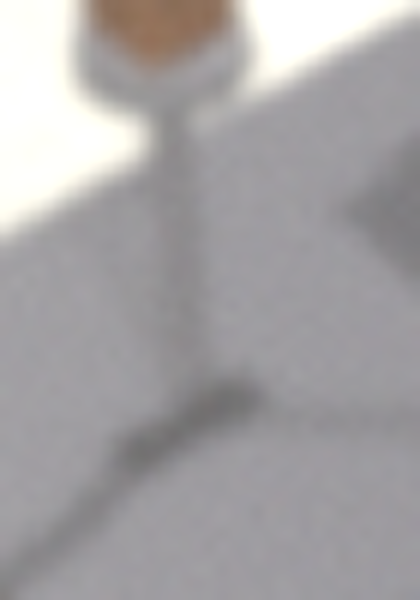

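```bash
for i in 1; do python3 -m jog '[[[0,0,0.08],0],[[0,0,0.16],0],[[0,0,0.2],0],[[0,0,0.2],0]]'; done;  python3 -m jog '[[[0,0,0.03],0],[[0,0,0.06],0],[[0,0,0.06],0]]'; python3 -c "
from h import *
go(None)"
```

```text
time: 11.48
position: [0.5717, -0.0922, 0.1632]
orientation: [-0.0, 0.702, 0.712, -0.0]
ft_force: [0.3, -0.3, -0.6]
width: 0.0161
time: 11.85
position: [0.5718, -0.0922, 0.1618]
orientation: [-0.0, 0.702, 0.712, -0.0]
ft_force: [-0.8, -0.2, -1.0]
width: 0.0159
t 11.85 pos [ 0.5718 -0.0922  0.1618] jawyaw 0.81 zax [-1.e-04  0.e+00 -1.e+00] F [-0.76 -0.2  -1.04] w 0.0159 j [-0.36  0.45  0.6   1.86 -0.32  0.93  0.4 ]
```

```bash
 python3 -m jog '[[[0,0,0.03],0],[[0,0,0.06],0],[[0,0,0.06],0]]'; python3 -c "
from h import *
go(None)"
```

```text
time: 12.22
position: [0.5718, -0.0921, 0.1603]
orientation: [-0.0, 0.702, 0.712, 0.0]
ft_force: [-0.5, 0.1, -0.4]
width: 0.0159
t 12.22 pos [ 0.5718 -0.0921  0.1603] jawyaw 0.81 zax [-1.e-04  1.e-04 -1.e+00] F [-0.51  0.06 -0.42] w 0.0159 j [-0.36  0.45  0.6   1.86 -0.32  0.92  0.4 ]
```

```bash
 python3 -m jog '[[[0,0,0.03],0],[[0,0,0.06],0],[[0,0,0.06],0]]';python3 -m jog '[[[0,0,0.03],0],[[0,0,0.06],0],[[0,0,0.06],0]]'
```

```text
time: 12.6
position: [0.5718, -0.0922, 0.1588]
orientation: [-0.0, 0.702, 0.712, -0.0]
ft_force: [0.7, -0.2, -1.1]
width: 0.0157
time: 12.98
position: [0.5718, -0.0922, 0.1573]
orientation: [-0.0, 0.702, 0.712, -0.0]
ft_force: [-0.6, 0.4, -0.4]
width: 0.0158
```

```bash
 python3 -m jog '[[[0,0,0.03],0],[[0,0,0.06],0],[[0,0,0.06],0]]';python3 -m jog '[[[0,0,0.03],0],[[0,0,0.06],0],[[0,0,0.06],0]]'
```

```text
time: 13.35
position: [0.5718, -0.0921, 0.1558]
orientation: [-0.0, 0.702, 0.712, -0.0]
ft_force: [1.8, -0.2, -0.9]
width: 0.0159
time: 13.72
position: [0.5718, -0.0922, 0.1543]
orientation: [-0.0, 0.702, 0.712, -0.0]
ft_force: [-0.1, -0.0, -1.4]
width: 0.0156
```

```bash
 python3 -m jog '[[[0,0,0.04],0],[[0,0,0.08],0],[[0,0,0.08],0]]';python3 -m jog '[[[0,0,0.04],0],[[0,0,0.08],0],[[0,0,0.08],0]]'; python3 -m jog '[[[0,0,0.04],0],[[0,0,0.08],0],[[0,0,0.08],0]]'; python3 - <<'E'
from h import *
s=avg("scene",4,"s5.npz");show(s,225,150,345,270,5,"pics/s5.png",2)
E
```

```text
time: 14.1
position: [0.5717, -0.0922, 0.1522]
orientation: [-0.0, 0.702, 0.712, -0.0]
ft_force: [0.4, 0.1, -1.0]
width: 0.016
time: 14.48
position: [0.5717, -0.0922, 0.1502]
orientation: [-0.0, 0.702, 0.712, -0.0]
ft_force: [-0.2, 0.2, -0.4]
width: 0.0158
time: 14.85
position: [0.5717, -0.0922, 0.1482]
orientation: [-0.0, 0.702, 0.712, -0.0]
ft_force: [-0.4, -0.0, -1.4]
width: 0.0158
```

View pics/s5.png

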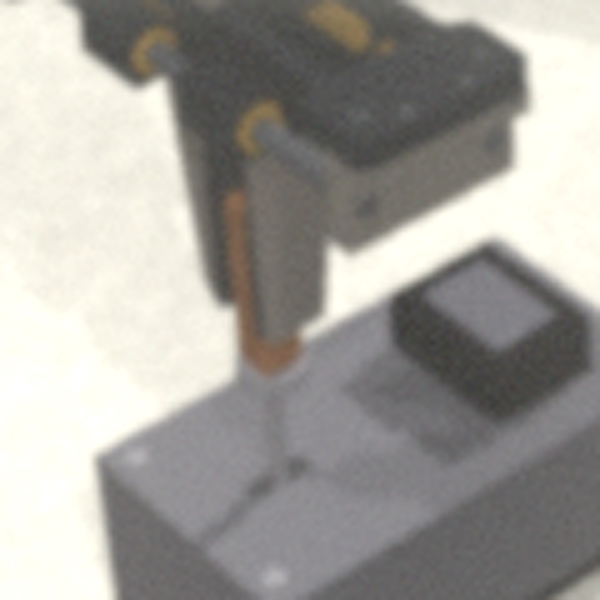

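The shaft goes into the slot at about (280,478) in the crop, with no contact force. I'll keep going down in small steps.

```bash
 python3 -m jog '[[[0,0,0.03],0],[[0,0,0.06],0],[[0,0,0.06],0]]';python3 -m jog '[[[0,0,0.03],0],[[0,0,0.06],0],[[0,0,0.06],0]]'
```

```text
time: 15.42
position: [0.5717, -0.0922, 0.1468]
orientation: [-0.0, 0.702, 0.712, -0.0]
ft_force: [-0.3, -0.5, -0.1]
width: 0.0159
time: 15.8
position: [0.5717, -0.0922, 0.1453]
orientation: [-0.0, 0.702, 0.712, -0.0]
ft_force: [-1.2, -0.4, -1.3]
width: 0.0156
```

```bash
 python3 -m jog '[[[0,0,0.03],0],[[0,0,0.06],0],[[0,0,0.06],0]]';python3 -m jog '[[[0,0,0.03],0],[[0,0,0.06],0],[[0,0,0.06],0]]'
```

```text
time: 16.18
position: [0.5718, -0.0922, 0.1438]
orientation: [-0.0, 0.702, 0.712, -0.0]
ft_force: [-0.1, -0.5, -0.5]
width: 0.0159
time: 16.55
position: [0.5718, -0.0922, 0.1423]
orientation: [-0.0, 0.702, 0.712, -0.0]
ft_force: [0.2, 0.3, 0.1]
width: 0.0156
```

```bash
 python3 -m jog '[[[0,0,0.03],0],[[0,0,0.06],0],[[0,0,0.06],0]]';python3 -m jog '[[[0,0,0.03],0],[[0,0,0.06],0],[[0,0,0.06],0]]'
```

```text
time: 16.92
position: [0.5717, -0.0922, 0.1408]
orientation: [-0.0, 0.702, 0.712, -0.0]
ft_force: [-1.1, 0.2, -0.9]
width: 0.0159
time: 17.3
position: [0.5718, -0.0922, 0.1393]
orientation: [-0.0, 0.702, 0.712, -0.0]
ft_force: [0.2, -0.3, 0.1]
width: 0.0157
```

```bash
 python3 -m jog '[[[0,0,0.03],0],[[0,0,0.06],0],[[0,0,0.06],0]]';python3 -m jog '[[[0,0,0.03],0],[[0,0,0.06],0],[[0,0,0.06],0]]'
```

```text
time: 17.68
position: [0.5717, -0.0922, 0.1378]
orientation: [-0.0, 0.702, 0.712, -0.0]
ft_force: [-0.7, 0.1, -0.8]
width: 0.016
time: 18.05
position: [0.5718, -0.0922, 0.1363]
orientation: [-0.0, 0.702, 0.712, -0.0]
ft_force: [-0.1, 0.8, -0.5]
width: 0.0158
```

```bash
 python3 -m jog '[[[0,0,0.03],0],[[0,0,0.06],0],[[0,0,0.06],0]]';python3 -m jog '[[[0,0,0.03],0],[[0,0,0.06],0],[[0,0,0.06],0]]'
```

```text
time: 18.42
position: [0.5718, -0.0922, 0.1348]
orientation: [-0.0, 0.702, 0.712, -0.0]
ft_force: [-0.1, -1.1, -1.1]
width: 0.0162
time: 18.8
position: [0.5717, -0.0922, 0.1333]
orientation: [-0.0, 0.702, 0.712, -0.0]
ft_force: [0.3, -0.4, -0.8]
width: 0.0155
```

```bash
 python3 -m jog '[[[0,0,0.03],0],[[0,0,0.06],0],[[0,0,0.06],0]]';python3 -m jog '[[[0,0,0.03],0],[[0,0,0.06],0],[[0,0,0.06],0]]'
```

```text
time: 19.18
position: [0.5718, -0.0922, 0.1318]
orientation: [-0.0, 0.702, 0.712, -0.0]
ft_force: [0.1, 0.6, -0.6]
width: 0.0158
time: 19.55
position: [0.5718, -0.0922, 0.1303]
orientation: [-0.0, 0.702, 0.712, -0.0]
ft_force: [-0.1, -0.2, -0.4]
width: 0.0157
```

```bash
 python3 -m jog '[[[0,0,0.03],0],[[0,0,0.06],0],[[0,0,0.06],0]]';python3 -m jog '[[[0,0,0.03],0],[[0,0,0.06],0],[[0,0,0.06],0]]'
```

```text
time: 19.92
position: [0.5718, -0.0922, 0.1288]
orientation: [-0.0, 0.702, 0.712, -0.0]
ft_force: [0.4, 0.4, -1.2]
width: 0.0156
time: 20.3
position: [0.5719, -0.0922, 0.1274]
orientation: [0.0, 0.702, 0.712, 0.0]
ft_force: [0.4, -0.3, 0.5]
width: 0.0155
```

```bash
 python3 -m jog '[[[0,0,0.02],0],[[0,0,0.04],0],[[0,0,0.04],0]]'
```

```text
time: 20.68
position: [0.5719, -0.0922, 0.1265]
orientation: [0.0, 0.702, 0.712, 0.0]
ft_force: [-0.7, 0.4, 2.9]
width: 0.0158
```

```bash
 python3 -m jog '[[[0,0,0.02],0],[[0,0,0.04],0],[[0,0,0.04],0]]'
```

```text
time: 21.05
position: [0.5719, -0.0922, 0.1254]
orientation: [0.0, 0.702, 0.712, 0.0]
ft_force: [-0.6, 0.6, 2.5]
width: 0.016
```

```bash
 python3 -m jog '[[[0,0,0.02],0],[[0,0,0.04],0],[[0,0,0.04],0]]'
```

```text
time: 21.42
position: [0.5719, -0.0922, 0.1243]
orientation: [0.0, 0.702, 0.712, 0.0]
ft_force: [-0.2, -1.3, 3.4]
width: 0.0159
```

```bash
 python3 -m jog '[[[0,0,0.02],0],[[0,0,0.04],0],[[0,0,0.04],0]]'; python3 - <<'E'
from h import *
go(None)
c=avg("top",1,"x.npz");print(np.median(c["z_map"][258:270,320:327]))
E
```

```text
time: 21.8
position: [0.5719, -0.0922, 0.1233]
orientation: [0.0, 0.702, 0.712, 0.0]
ft_force: [0.2, 0.6, 3.2]
width: 0.016
t 21.8 pos [ 0.5719 -0.0922  0.1233] jawyaw 0.81 zax [ 2.e-04 -0.e+00 -1.e+00] F [0.18 0.59 3.18] w 0.016 j [-0.34  0.5   0.58  1.89 -0.36  0.86  0.43]
0.9442843
```

Still locked: the depth is 0.944, as before.

```bash
 python3 -m jog '[[[0,0,0.01],0],[[0,0,0.03],0],[[0,0,0.03],0]]'; python3 - <<'E'
from h import *
go(None)
c=avg("top",1,"x.npz");print(np.median(c["z_map"][258:270,320:327]))
E
```

```text
time: 22.22
position: [0.5719, -0.0922, 0.1226]
orientation: [0.0, 0.702, 0.712, 0.0]
ft_force: [-0.2, -0.5, 3.1]
width: 0.0157
t 22.23 pos [ 0.5719 -0.0922  0.1226] jawyaw 0.81 zax [ 1.e-04 -0.e+00 -1.e+00] F [-0.16 -0.48  3.14] w 0.0157 j [-0.34  0.5   0.58  1.89 -0.36  0.85  0.43]
0.94382566
```

```bash
 python3 -m jog '[[[0,0,0.01],0],[[0,0,0.02],0],[[0,0,0.02],0]]'; python3 - <<'E'
from h import *
go(None)
c=avg("top",1,"x.npz");print(np.median(c["z_map"][258:270,320:327]))
E
```

```text
time: 22.65
position: [0.5718, -0.0922, 0.122]
orientation: [0.0, 0.702, 0.712, -0.0]
ft_force: [0.2, 0.3, 2.3]
width: 0.0159
t 22.65 pos [ 0.5718 -0.0922  0.122 ] jawyaw 0.81 zax [ 1.e-04 -1.e-04 -1.e+00] F [0.18 0.25 2.34] w 0.0159 j [-0.34  0.51  0.58  1.89 -0.36  0.85  0.43]
0.9266201
```

```bash
 python3 -m jog '[[[0,0,0],0],[[0,0,0],0]]'; python3 - <<'E'
from h import *
c=avg("top",2,"x.npz");print(np.median(c["z_map"][258:270,320:327]))
show(c,290,215,410,305,6,"pics/t6.png",2)
s=avg("scene",4,"s6.npz");show(s,225,150,375,270,5,"pics/s6.png",2)
E
```

```text
time: 22.95
position: [0.5718, -0.0922, 0.1221]
orientation: [0.0, 0.702, 0.712, 0.0]
ft_force: [0.3, 0.3, 3.6]
width: 0.0159
0.9252712
```

View pics/s6.png

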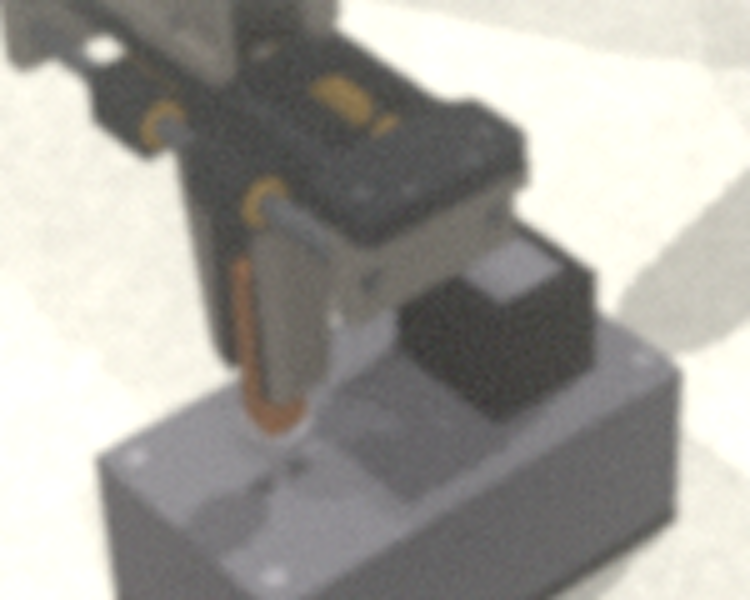

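The battery is up: depth went from 0.944 to 0.925, and it stands taller in the crop at about (500,330). Now I'll withdraw the pin straight up.

```bash
python3 -m jog '[[[0,0,-0.1],0],[[0,0,-0.3],0],[[0,0,-0.6],0],[[0,0,-1],0],[[0,0,-1.5],0],[[0,0,-2],0],[[0,0,-2.5],0],[[0,0,-3],0],[[0,0,-3.25],0],[[0,0,-3.25],0],[[0,0,-3.25],0],[[0,0,-3.25],0]]'; python3 - <<'E'
from h import *
c=avg("top",2,"x.npz");print(np.median(c["z_map"][258:270,320:327]))
go([.5337,-.2841,.202],2.9)
E
```

```text
time: 24.75
position: [0.5715, -0.0922, 0.2029]
orientation: [-0.0, 0.702, 0.712, -0.0]
ft_force: [-0.3, 0.5, -0.3]
width: 0.016
0.925316
t 24.85 pos [ 0.5716 -0.0922  0.203 ] jawyaw 0.81 zax [-7.e-04 -1.e-04 -1.e+00] F [ 0.39 -0.74 -0.07] w 0.0157 j [-0.39  0.4   0.63  1.83 -0.28  1.    0.37]
shift [-7.655 -1.624  0.041]
spin -0.42
```

```bash
python3 -m jog '[[[-0.4,-0.1,0],-0.1],[[-1.2,-0.3,0],-0.2],[[-2.4,-0.5,0],-0.3],[[-3.8,-0.8,0],-0.42],[[-5.2,-1.1,0],-0.42],[[-6.4,-1.4,0],-0.42],[[-7.2,-1.55,0],-0.42],[[-7.65,-1.62,0.04],-0.42],[[-7.65,-1.62,0.04],-0.42],[[-7.65,-1.62,0.04],-0.42],[[-7.65,-1.62,0.04],-0.42],[[-7.65,-1.62,0.04],-0.42]]'; python3 - <<'E'
from h import *
s=avg("scene",4,"s7.npz");show(s,110,180,250,340,3.5,"pics/s7.png")
go([.5337,-.2841,.0978],2.9)
E
```

```text
time: 26.35
position: [0.5343, -0.2833, 0.2024]
orientation: [-0.0, 0.689, 0.725, 0.0]
ft_force: [1.0, -0.1, -1.2]
width: 0.0158
t 26.55 pos [ 0.5341 -0.2838  0.2024] jawyaw 2.93 zax [ 1.e-04  0.e+00 -1.e+00] F [-0.87  0.28 -0.97] w 0.0159 j [-0.06  0.45  0.65  1.76 -0.32  1.03  0.76]
shift [-0.011 -0.017  4.183]
spin 0.01
```

View pics/s7.png

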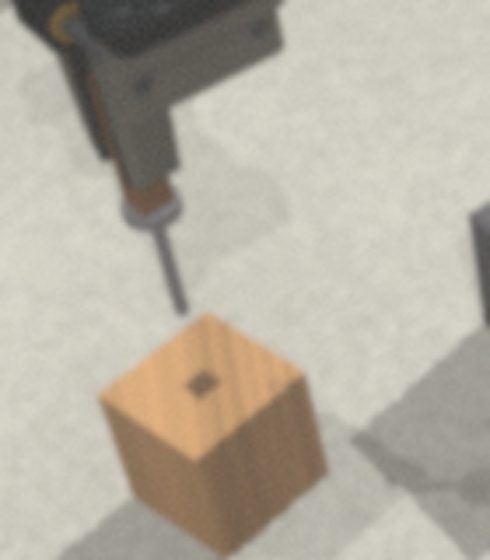

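The pin's line runs on to the hole at about (203,383), so I'll descend, slowing near the mouth and near the seat.

```bash
python3 -m jog '[[[-0.01,-0.02,0.3],0],[[-0.01,-0.02,0.7],0],[[-0.01,-0.02,1.1],0],[[-0.01,-0.02,1.35],0],[[-0.01,-0.02,1.5],0],[[-0.01,-0.02,1.65],0],[[-0.01,-0.02,1.8],0],[[-0.01,-0.02,1.95],0],[[-0.01,-0.02,1.95],0]]'; python3 - <<'E'
from h import *
go([.5337,-.2841,.0978],2.9)
E
```

```text
time: 27.68
position: [0.5334, -0.2842, 0.1533]
orientation: [-0.0, 0.689, 0.725, -0.0]
ft_force: [0.2, -0.6, -1.1]
width: 0.0159
t 27.68 pos [ 0.5334 -0.2842  0.1533] jawyaw 2.91 zax [-4.e-04  2.e-04 -1.e+00] F [ 0.22 -0.61 -1.1 ] w 0.0159 j [-0.03  0.51  0.62  1.8  -0.36  0.94  0.8 ]
shift [1.000e-03 1.300e-02 2.221e+00]
spin 0.0
```

```bash
python3 -m jog '[[[0,0,0.2],0],[[0,0,0.5],0],[[0,0,0.8],0],[[0,0,1.1],0],[[0,0,1.4],0],[[0,0,1.7],0],[[0,0,1.95],0],[[0,0,2.08],0],[[0,0,2.12],0],[[0,0,2.16],0],[[0,0,2.16],0]]'; python3 - <<'E'
from h import *
go([.5337,-.2841,.0978],2.9)
E
```

```text
time: 29.05
position: [0.5336, -0.2843, 0.0997]
orientation: [0.0, 0.689, 0.725, 0.0]
ft_force: [0.0, 0.6, -0.5]
width: 0.0157
t 29.05 pos [ 0.5336 -0.2843  0.0997] jawyaw 2.91 zax [ 3.e-04 -1.e-04 -1.e+00] F [ 0.05  0.62 -0.53] w 0.0157 j [ 0.    0.58  0.58  1.84 -0.42  0.85  0.84]
shift [0.008 0.004 0.077]
spin 0.0
```

```bash
python3 -m jog '[[[0,0,0.03],0],[[0,0,0.06],0],[[0,0,0.06],0]]'; python3 -m jog '[[[0,0,0.02],0],[[0,0,0.02],0],[[0,0,0.02],0]]'
```

```text
time: 29.42
position: [0.5335, -0.2842, 0.098]
orientation: [-0.0, 0.689, 0.725, -0.0]
ft_force: [0.0, 1.0, -0.3]
width: 0.0155
time: 29.8
position: [0.5336, -0.2843, 0.0978]
orientation: [0.0, 0.689, 0.725, 0.0]
ft_force: [-0.9, 0.5, 2.5]
width: 0.0157
```

The collar is seated, with about 3 N of contact. I'll release and look.

```bash
python3 -m jog '[[[0,0,0],0],[[0,0,0],0],[[0,0,0],0],[[0,0,0],0],[[0,0,0],0],[[0,0,0],0],[[0,0,0],0]]' 60 5; python3 -m jog '[[[0,0,-0.2],0],[[0,0,-0.7],0],[[0,0,-1.4],0],[[0,0,-2.2],0],[[0,0,-3],0],[[0,0,-3.8],0],[[0,0,-4.4],0],[[-1.5,0,-4.6],0],[[-3.5,0,-4.6],0],[[-5.5,0,-4.6],0],[[-6,0,-4.6],0],[[-6,0,-4.6],0],[[-6,0,-4.6],0]]';  python3 - <<'E'
from h import *
s=avg("scene",6,"s8.npz");show(s,130,150,370,340,3.3,"pics/s8.png")
t=avg("top",6,"t8.npz");show(t,420,255,500,315,8,"pics/t8.png")
print(np.median(t["z_map"][258:270,320:327]),np.median(t["z_map"][283:288,464:469]))
go(None)
E
```

```text
time: 30.68
position: [0.5335, -0.2842, 0.0976]
orientation: [-0.0, 0.689, 0.725, 0.0]
ft_force: [-0.5, 0.7, -0.1]
width: 0.0597
time: 32.3
position: [0.5419, -0.432, 0.2125]
orientation: [-0.0, 0.688, 0.726, 0.001]
ft_force: [0.3, 0.5, 0.3]
width: 0.06
0.92494726 0.89777505
t 32.9 pos [ 0.5411 -0.4341  0.2126] jawyaw 2.91 zax [ 1.e-04  0.e+00 -1.e+00] F [0.34 0.41 0.84] w 0.06 j [ 0.2   0.6   0.65  1.52 -0.39  1.15  0.97]
```

View pics/s8.png

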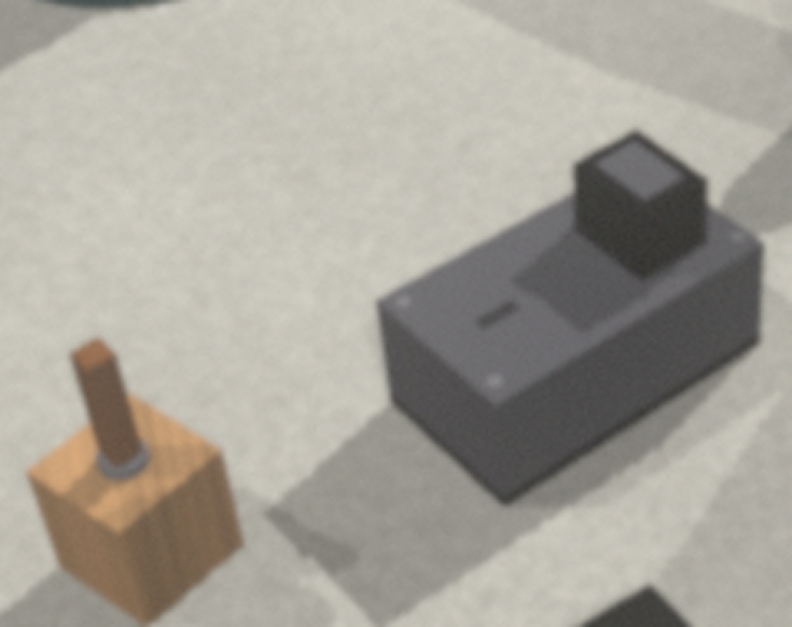

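View pics/t8.png

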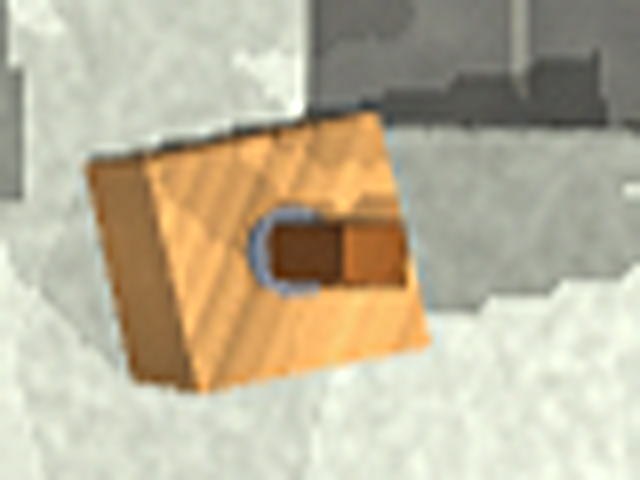

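The pin stands upright with its collar flat on the stand at about (123,458) in the scene crop, at the same depth as at the start (0.898). The battery is up in its well at about (640,200), and the robot is clear of everything.

```bash
python3 -c "
from cell import manip
print(manip.finish_job())"
```

```text
the job is handed in; nothing more can be done
None
```

The battery is released and the pin is back upright in its stand. I handed the job in at about 33 s of the allowed 64 s.

- **Pressing the tab:** The pin went through the slot without touching the cover and met the tab about 35 mm below the cover's top. The battery popped up after roughly 5 mm of travel. The highest force I read on the tab was about 4.5 N, against the 20 N limit.
- **Returning the pin:** I lowered it until the collar met the stand at about 3 N, then let go and backed away.
- **Last checks:** The battery's top is about 19 mm higher than when locked and stayed up. The collar sits flat on the stand, and the pin's height matches the start. The gripper reads no contact. I kept well away from the glue bottle, glue stick and foam block, but did not measure them again at the end.
- **One disagreement:** The slot and battery measured about 5 mm further along +y, relative to the dock's outline, than the stated geometry. The 95 mm spacing between them matched, so I went by the slot as seen.

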